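Fetch the orange spacer from its deep pocket with the sprung tongs

TASK

Take the sprung tongs out of their stand and squeeze them shut on the orange spacer at the bottom of its deep pocket in the pale aluminium block. Lift it out with the tongs, lower it into the steel rinse beaker while it is still in their grip, and let go there, so that the spacer and the tongs are both left in the beaker. Do not touch the spacer with the fingers.

Things in the scene. Friction and masses are not known exactly. Their poses are not given: they have to be found in the camera images.
- tongs: Sprung tongs, 52x18x142 mm, 85 g, upright, tips down, in a grey stand (rim 58 mm above worktop). Two steel arms slide parallel on a black crosshead at the top. Origin: midway between the tips at their lower ends (8 mm above worktop in the stand); z up to the crosshead, y the line along which the arms close. Lower 77 mm: two blades 5 mm thick, 14 mm wide, 38 mm over both, 28 mm apart at rest.
- tongs_grip (a point): Point of the tongs midway between the blue pads on the arms' outer faces, 104 mm above the tips; pads reach 20 mm up and down from it, 52 mm over both at rest. Squeezed, pads and tips move in alike, 10 mm each at most: tip gap = width over pads less 24 mm. Carry open at about 46 mm; a spacer is gripped at 38 mm. Each arm springs out with 1 N per mm moved in (no force at 52 mm).
- spacer_orange: Orange cylinder, 14 mm diameter, 20 mm high, 10 to 17 g, upright on the floor of one of the block's three pockets, up to 3 mm off the pocket's middle along each side; the other pockets hold a blue and a white one of the same size. Origin: centre of its underside, z along its axis.
- block: Fixed pale aluminium block, 50x178x70 mm, three pockets open at the top, middles at x = 0, y = -56, 0, 56 mm; each 30 mm along x, 46 mm along y, 60 mm deep (floor 10 mm above the worktop). A 10 mm sight slot in the -x face shows each inside. Origin: centre of the underside. The tongs go in with their closing line along the block's y axis.
- beaker: Fixed round steel rinse beaker, open at the top, 85 mm high, 84 mm across the rim, inside 78 mm at the rim narrowing to 65 mm. Origin: centre of its underside, z up. The inner floor is 4 mm above the worktop.

How it is judged (in metres and radians):
On the way, in this order (a step that is already met when the one before it is completed fails the run):
1. the orange spacer, gripped by the tongs, is lifted clear of the block (contact force between tongs and spacer_orange above 0.5 N and height (world z) of spacer_orange above 0.075 m), for 0.2 s.
2. the orange spacer, still gripped by the tongs, is inside the beaker, below its rim (contact force between tongs and spacer_orange above 0.5 N and horizontal distance between spacer_orange and beaker below 0.04 m and height (world z) of spacer_orange below 0.07 m), for 0.1 s.
At the end, for the whole second after the job is handed in: The orange spacer lies in the beaker (origin within 40 mm of its axis, under 40 mm above the worktop) and the tongs stand or lean in it, tips down (origin within 42 mm of its axis, under 50 mm above the worktop, leaning under 45 degrees); both released and at rest (horizontal distance between spacer_orange and beaker below 0.04 m and height (world z) of spacer_orange below 0.04 m and horizontal distance between tongs and beaker below 0.042 m and height (world z) of tongs below 0.05 m and angle between tongs's own z axis and vertical below 0.8 rad and linear speed of each of spacer_orange, tongs below 0.03 m/s); the robot touches nothing.
It fails at once if the fingers touch the orange spacer (contact force between the fingers and spacer_orange above 0.5 N).
It also fails if it takes over 51 s, if anything falls off the work surface, if the arm or the gripper's body presses on something with over 40 N, if the wrist force passes 120 N, or if a joint passes its speed limit or range.

ROBOT

A 6-joint arm with a two-finger parallel gripper is mounted at the origin on a cart in front of the work surface, level with it; the furniture and walls round the work are solid. World frame = base frame: x ahead of the robot, y to its left, z up, the work surface at z = 0. Lengths are in mm, angles in rad, forces in N, time in s.
With the tool pointing down it reaches from about 350 to 875 mm from the base axis. Payload 4.2 kg.
Tool frame: the origin (TCP) lies at the centre of the arm's flange, where the gripper is bolted on; the fingertips stand 173 mm ahead of it and the grasp point (between the pads) lies 155 mm ahead of it; z points along the fingers, y is the direction in which the jaws open and shut (so a half turn about z gives the same grasp; the last joint's range is limited). The gripper opens to 85 mm and grips with 20 to 120 N. Pads are 22 mm wide; open, the fingers measure 114 mm over their backs; the gripper's body (76 mm by 85 mm) begins 54 mm behind the grasp point. The pads swing forward as they close: fully open they stand 13 mm farther back than shut.
Start: joints at [-0.988, 0.385, 0.008, 0, -1.194, -0.259], TCP at [198.873, -592.494, 404.712] pointing down, gripper open.
Joint ranges: [-3.14, 3.14], [-1.21, 2.06], [-1.07, 1.41], [-3.16, 2.05], [-2.99, -0.16], [-3.1, 3.1]. Speed limits (rad/s): [2.79, 2.79, 3.14, 3.14, 3.14, 3.14].

INTERFACE

Orientations are given as a unit quaternion [w, x, y, z].
In Python, from bench import telemetry, imaging, order gives the robot as it stands.
- The arm moves only by the tool apply_moves, never from a script. Its argument "plan" is a list of rows, each a list of 7 numbers: the shift along the tool's x, y, z in m, then the turn, a rotation vector about the tool's x, y, z in rad, then the finger opening in m, from 0 to 0.0854. A call has 1 to 12 rows; each row shifts and turns the pose as measured when the row begins, along the tool's axes as they then stand; what a row does not reach is not made up. A row lasts 1/12 s, in which the tool goes at most 41.7 mm and 7.16 degrees, less where a joint would pass 70% of its speed; a pose out of reach is approached as far as the arm can. A call with a gripper value outside its range is refused whole. The fingers move at their own pace and stop on an object; the grip force is fixed at half the most. Time passes only in rows, so rows that do not move let the fingers close. It gives the time, the measured TCP pose, the force and the opening at its end, in the units of the state.
- telemetry.get_state(): the state, without advancing time (a new reading comes with each control period).
- imaging.grab_frame(name): name is "scene" or "top" or "wrist"; returns the picture (420x560x3 uint8, red, green, blue); there is no depth.
- imaging.get_calibration(name): a dict with "camera_matrix" (3x3 intrinsics, pixels), "extrinsics" (4x4, takes a point from camera to world coordinates). Camera axes: x right, y down, z forward; pixel columns grow to the right and rows downward; lengths in mm; the calibration is good to about 2 mm. A picture is of the moment at which its call begins: read the wrist's pose just before it. get_calibration takes no time and is no camera call; for the wrist camera it gives the pose at the moment of the call.
- order.finish_job(): hands the job in, once; it reports no verdict.
The state is a dict: "clock": time; "joint_pos": joint angles; "joint_vel": joint speeds; "effort": joint torques, N m; "tcp_pos": TCP position; "ee_rot": TCP orientation; "wrist_force": force on the tool from outside, world axes, zero at the start; "torque": the same for the moment, N m; "gripper_width": finger opening in mm.
Only numpy, scipy, OpenCV 4.12 (cv2) and the standard library are available. Lean on these libraries where they do the work, as an engineer would, in place of code of your own. Each camera call takes 0.05 s, during which the arm holds its last target.

## Working session

There is one attempt and no reset: what is moved stays moved. The work goes in short steps, Python scripts to look and compute and a tool call to move; the robot and the scene stay as the last step left them, time stands still between calls to the robot, and variables do not carry over. Pictures are saved under pics/ and viewed, and the job is handed in when it is done.

Besides the shell and the picture viewer there is one more tool, called after "Request:" as name([rows], argument=value, ...), one row to a line, values as JSON. apply_moves: Moves the arm, as the interface text tells. Its arguments: {"type":"object","properties":{"plan":{"type":"array"}},"required":["plan"]}

```bash
mkdir -p pics; cat > h.py <<'E'
import numpy as np,cv2
from bench import telemetry,imaging,order
def grab(n,f):
    c=imaging.get_calibration(n); im=imaging.grab_frame(n); cv2.imwrite('pics/'+f,im[:,:,::-1]); np.savez('pics/'+f+'.npz',im=im,K=c['camera_matrix'],T=c['extrinsics']); return im
def load(f):
    d=np.load('pics/'+f+'.npz'); return d['im'],d['K'],d['T']
def ray(K,T,u,v):
    d=np.linalg.inv(K)@[u,v,1.]; return T[:3,3],T[:3,:3]@d
def plane(K,T,u,v,z):
    o,d=ray(K,T,u,v); return o+d*(z-o[2])/d[2]
def proj(K,T,p):
    q=T[:3,:3].T@(np.array(p,float)-T[:3,3]); q=K@q; return q[:2]/q[2]
E
python3 - <<'E'
from h import *
np.set_printoptions(precision=3,suppress=True)
s=telemetry.get_state(); print(s)
for n in ['scene','top','wrist']:
    grab(n,n+'0.png'); i,K,T=load(n+'0.png'); print(n,K,T)
E
```

```text
{'clock': 0.0, 'joint_pos': array([-0.988,  0.386,  0.007, -0.001, -1.194, -0.259]), 'joint_vel': array([-0.002, -0.002, -0.002,  0.001, -0.001,  0.001]), 'effort': array([  0.002, -39.229,  18.84 ,   4.186,  -0.005,  -0.   ]), 'tcp_pos': array([ 198.796, -592.313,  403.606]), 'ee_rot': array([-0.   , -0.161,  0.987,  0.001]), 'wrist_force': array([-0.177, -0.188, -0.8  ]), 'torque': array([ 0.018,  0.005, -0.053]), 'gripper_width': 85.18207720945631}
scene [[436.136   0.    281.437]
 [  0.    436.136 206.592]
 [  0.      0.      1.   ]] [[ -0.838  -0.364   0.407 137.141]
 [ -0.546   0.559  -0.624 561.009]
 [ -0.001  -0.745  -0.667 711.873]
 [  0.      0.      0.      1.   ]]
top [[454.588   0.    290.71 ]
 [  0.    454.588 218.307]
 [  0.      0.      1.   ]] [[  -0.006   -0.995    0.102  413.806]
 [  -1.       0.007    0.011    5.446]
 [  -0.011   -0.102   -0.995 1155.4  ]
 [   0.       0.       0.       1.   ]]
wrist [[318.544   0.    274.597]
 [  0.    318.544 207.945]
 [  0.      0.      1.   ]] [[  -0.318    0.9      0.297  122.428]
 [   0.948    0.302    0.101 -617.251]
 [   0.002    0.313   -0.95   372.655]
 [   0.       0.       0.       1.   ]]
```

View pics/scene0.png

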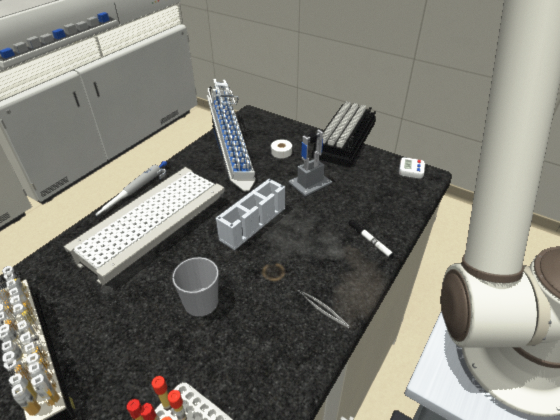

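View pics/top0.png

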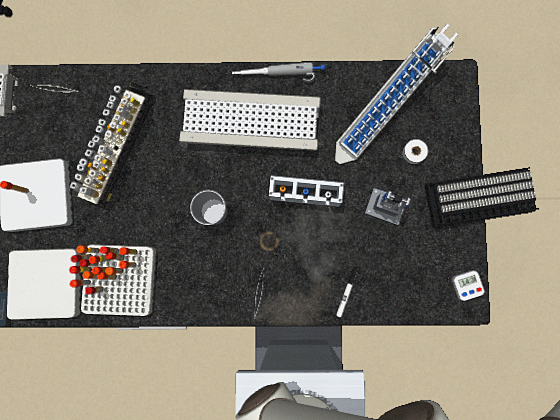

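View pics/wrist0.png

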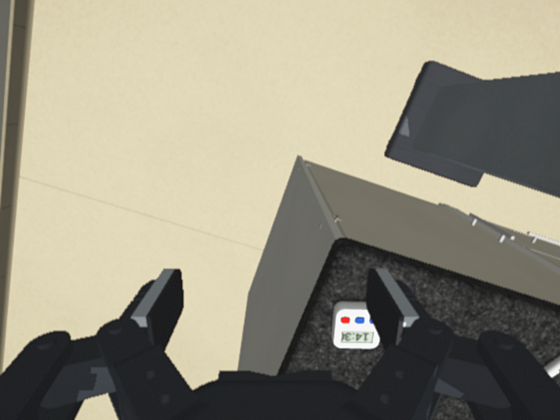

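```bash
python3 - <<'E'
from h import *
i,K,T=load('top0.png'); c=i[165:235,180:420]; a=cv2.resize(c[:,:,::-1],None,fx=3.3,fy=3.3,interpolation=cv2.INTER_CUBIC)
j,K2,T2=load('scene0.png'); c=j[120:250,200:345]; b=cv2.resize(c[:,:,::-1],None,fx=2.6,fy=2.6,interpolation=cv2.INTER_CUBIC)
h=np.zeros((a.shape[0]+b.shape[0],800,3),np.uint8); h[:a.shape[0],:a.shape[1]]=a; h[a.shape[0]:,:b.shape[1]]=b
cv2.imwrite('pics/z0.png',h); print(h.shape,a.shape)
np.set_printoptions(precision=1,suppress=True)
print('block',[plane(K,T,*p,70) for p in [(271,177),(343,180),(341,205),(269,201)]])
print('tongs',plane(K,T,388,201,142),plane(K,T,405,198,142), 'stand',plane(K,T,386,206,30))
print('beaker',plane(K,T,208.5,207.5,85))
E
```

```text
(569, 800, 3) (231, 792, 3)
block [array([625.7,  64.1,  70. ]), array([ 616.9, -110.1,   70. ]), array([ 556. , -104.2,   70. ]), array([567.,  69.,  70.])]
tongs [ 554.8 -202.4  142. ] [ 561.3 -240.7  142. ] stand [ 557.8 -220.1   30. ]
beaker [550.4 212.1  85. ]
```

View pics/z0.png

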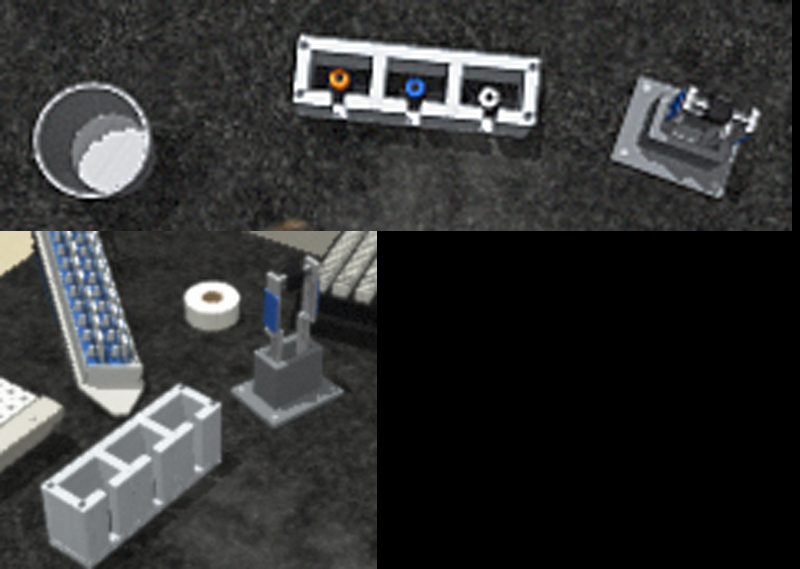

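Request:
apply_moves([
  [0,0.02,0,0,0,0.108,0.085],
  [0,0.02,0,0,0,0.108,0.085],
  [0,0.03,0,0,0,0.108,0.085],
  [-0.027,0.03,-0.002,0,0,0,0.085],
  [-0.027,0.03,-0.002,0,0,0,0.085],
  [-0.027,0.03,-0.002,0,0,0,0.085],
  [-0.027,0.03,-0.002,0,0,0,0.085],
  [-0.027,0.03,-0.002,0,0,0,0.085],
  [-0.027,0.03,-0.002,0,0,0,0.085],
  [-0.027,0.03,-0.002,0,0,0,0.085],
  [-0.027,0.03,-0.002,0,0,0,0.085],
  [-0.027,0.03,-0.002,0,0,0,0.085],
])

```text
clock: 1.15
tcp_pos: [435.1, -250.6, 417.7]
ee_rot: [-0.003, 0.016, 1.0, 0.004]
wrist_force: [0.1, -1.2, -0.5]
gripper_width: 84.8
```

Request:
apply_moves([
  [-0.025,0.025,-0.005,0,0,0,0.085],
  [-0.025,0.025,-0.005,0,0,0,0.085],
  [-0.01,0.01,0,0,0,0,0.085],
  [0,0,0,0,0,0,0.085],
])

```text
clock: 1.48
tcp_pos: [503.3, -183.7, 427.7]
ee_rot: [-0.003, 0.012, 1.0, 0.005]
wrist_force: [-0.6, 0.2, -0.5]
gripper_width: 85.1
```

```bash
python3 - <<'E'
from h import *
np.set_printoptions(precision=3,suppress=True)
s=telemetry.get_state(); print(s['tcp_pos'],s['ee_rot'],s['joint_vel'])
grab('wrist','w1.png'); print(load('w1.png')[2])
E
```

```text
[ 503.26  -183.652  427.678] [-0.003  0.012  1.     0.005] [ 0.022  0.     0.004  0.003 -0.009  0.003]
[[   0.024    0.951    0.308  422.572]
 [   1.      -0.025    0.002 -180.874]
 [   0.009    0.308   -0.951  397.058]
 [   0.       0.       0.       1.   ]]
```

View pics/w1.png

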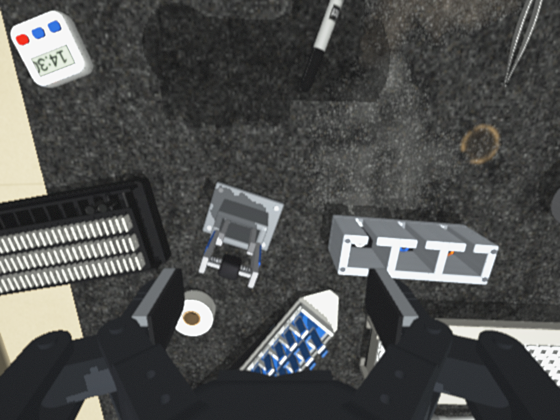

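```bash
python3 - <<'E'
from h import *
i,K,T=load('w1.png')
a=cv2.resize(i[175:300,185:300,::-1],None,fx=3.4,fy=4.0*.85,interpolation=cv2.INTER_CUBIC)
b=cv2.resize(i[205:295,320:510,::-1],None,fx=2,fy=2,interpolation=cv2.INTER_CUBIC)
h=np.zeros((430,800,3),np.uint8);h[:a.shape[0],:a.shape[1]]=a;h[:b.shape[0],400:400+b.shape[1]]=b
cv2.imwrite('pics/z1.png',h)
E
```

```text
(no output)
```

View pics/z1.png

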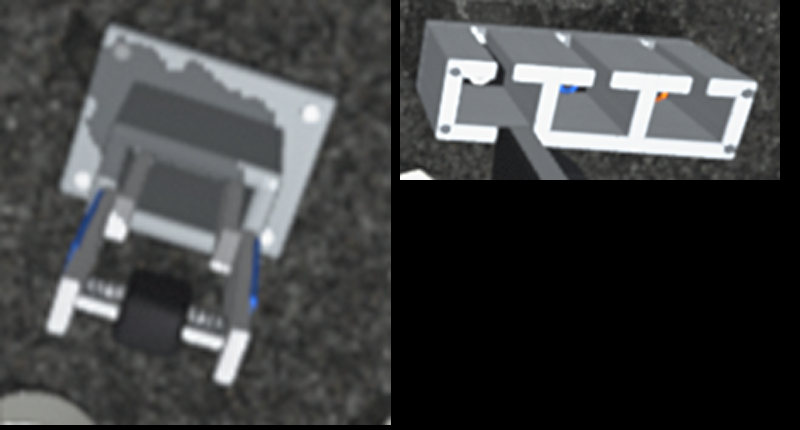

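```bash
python3 - <<'E'
from h import *
np.set_printoptions(precision=1,suppress=True)
i,K,T=load('w1.png')
z=lambda a,b,h:plane(K,T,185+a/3.4,175+b/3.4,h)
L,R=z(64,306,150),z(231,357,150); d=R-L; print(L,R,(L+R)/2,np.linalg.norm(d),np.degrees(np.arctan2(-d[0],d[1])))
for h in(3,6): 
  P=[z(*p,h) for p in[(108,30),(333,98),(277,256),(65,190)]];print(np.mean(P,0));print(np.array(P)); d=P[1]-P[0];print(np.degrees(np.arctan2(-d[0],d[1])))
b=lambda a,c:plane(K,T,320+a/2,205+c/2,70)
Q=[b(450-400,58-0),b(757-400,80),b(737-400,158),b(435-400,139)];print(np.array(Q),np.mean(Q,0))
d=Q[1]-Q[0];e=Q[2]-Q[3];print([np.degrees(np.arctan2(-v[0],v[1])) for v in(d,e)],np.linalg.norm(d),np.linalg.norm(e),np.linalg.norm(Q[0]-Q[3]))
E
```

```text
[ 552.8 -242.8  150. ] [ 568.7 -201.1  150. ] [ 560.7 -221.9  150. ] 44.646796890334585 -20.886172048432922
[ 562.9 -222.3    3. ]
[[ 516.2 -252.7    3. ]
 [ 545.  -169.3    3. ]
 [ 610.5 -192.7    3. ]
 [ 579.8 -274.6    3. ]]
-19.01547283201612
[ 561.8 -222.     6. ]
[[ 515.5 -252.2    6. ]
 [ 544.  -169.4    6. ]
 [ 609.  -192.6    6. ]
 [ 578.6 -273.9    6. ]]
-19.01547283201608
[[ 561.1 -102.9   70. ]
 [ 579.3   71.5   70. ]
 [ 629.5   69.4   70. ]
 [ 611.7 -109.3   70. ]] [595.4 -17.8  70. ]
[np.float64(-5.969525021710817), np.float64(-5.691765483187541)] 175.27776232401808 179.5648280082778 50.98206228122243
```

```bash
cat >> h.py <<'E'
from scipy.spatial.transform import Rotation as Ro
def R_of(q): return Ro.from_quat([q[1],q[2],q[3],q[0]])
def delta(pos,yaw):
    "yaw deg: tool y = Rz(yaw)*world y, tool down"
    s=telemetry.get_state(); R=R_of(s['ee_rot'])
    D=Ro.from_euler('z',yaw,degrees=True)*Ro.from_matrix(np.diag([-1,1,-1.]))
    print('t',round(s['clock'],2),'tcp',np.round(s['tcp_pos'],1),'F',np.round(s['wrist_force'],1),'w',round(s['gripper_width'],1))
    yv=R.as_matrix()[:,1]; print('yaw now',round(np.degrees(np.arctan2(-yv[0],yv[1])),2),'tilt',np.round(R.as_matrix()[:2,2],4))
    sh=np.array(pos)-s['tcp_pos']
    print('shift in cur tool mm',np.round(R.inv().apply(sh),1),' in final tool',np.round(D.inv().apply(sh),1))
    print('rotvec',np.round((R.inv()*D).as_rotvec(),4))
E
python3 -c "
from h import *
delta([561,-222,400],-20)"
```

```text
t 1.53 tcp [ 502.6 -184.3  427.7] F [ 0.2 -0.1  0.6] w 85.0
yaw now -1.4 tilt [-0.0059  0.0094]
shift in cur tool mm [-59.5 -36.5  27. ]  in final tool [-67.8 -15.4  27.7]
rotvec [ 0.0081 -0.0075  0.3247]
```

Request:
apply_moves([
  [0,0,0.007,0.002,-0.002,0.108,0.085],
  [0,0,0.007,0.002,-0.002,0.108,0.085],
  [0,0,0.007,0.002,-0.002,0.108,0.085],
  [-0.03,-0.007,0.006,0,0,0,0.085],
  [-0.03,-0.007,0,0,0,0,0.085],
  [-0.007,-0.001,0,0,0,0,0.085],
  [0,0,0,0,0,0,0.085],
])

```text
clock: 2.12
tcp_pos: [553.5, -228.9, 396.7]
ee_rot: [-0.005, 0.185, 0.983, 0.001]
wrist_force: [-0.0, 0.4, 0.2]
gripper_width: 85.0
```

```bash
python3 -c "
from h import *
grab('wrist','w2.png')
delta([561,-222,400],-20)"
```

```text
t 2.17 tcp [ 553.  -228.6  396.7] F [0.1 0.3 0.5] w 84.9
yaw now -21.32 tilt [-0.0103  0.0044]
shift in cur tool mm [-5.   9.1 -3.4]  in final tool [-5.3  9.  -3.3]
rotvec [ 0.0005 -0.0112 -0.0231]
```

View pics/w2.png

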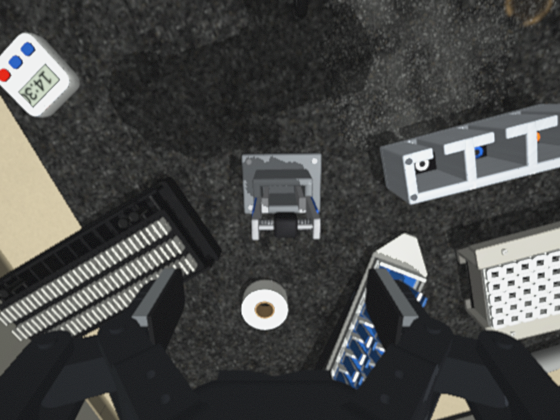

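```bash
python3 - <<'E'
from h import *
np.set_printoptions(precision=1,suppress=True)
i,K,T=load('w2.png')
cv2.imwrite('pics/z2.png',cv2.resize(i[145:250,230:330,::-1],None,fx=5,fy=5,interpolation=cv2.INTER_CUBIC))
E
```

```text
(no output)
```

View pics/z2.png

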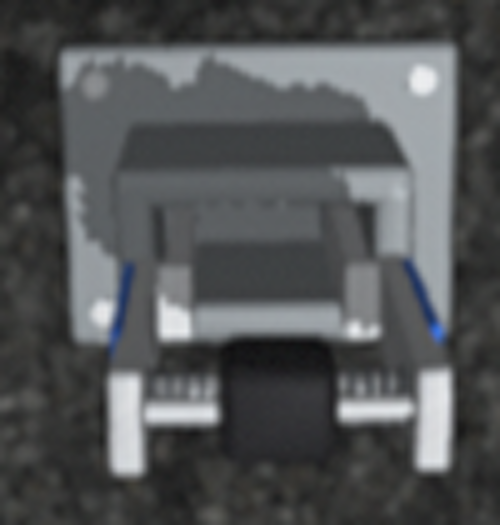

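```bash
python3 - <<'E'
from h import *
np.set_printoptions(precision=1,suppress=True)
i,K,T=load('w2.png')
z=lambda a,b,h:plane(K,T,230+a/5-.4,145+b/5-.4,h)
L,R=z(126.5,422,150),z(433,419,150); d=R-L; print(L,R,(L+R)/2,np.linalg.norm(d),np.degrees(np.arctan2(-d[0],d[1])))
P=np.array([z(*p,5) for p in[(58,45),(457,43),(450,340),(75,343)]]);d=P[1]-P[0];print(P.mean(0),np.degrees(np.arctan2(-d[0],d[1])))
c=(L+R)/2
delta([c[0],c[1],267],np.degrees(np.arctan2(-d[0],d[1])))
E
```

```text
[ 552.2 -243.1  150. ] [ 568.  -201.4  150. ] [ 560.1 -222.3  150. ] 44.64840206565603 -20.73654670504623
[ 561.2 -222.4    5. ] -21.041717358571884
t 2.17 tcp [ 553.  -228.6  396.7] F [0.1 0.3 0.5] w 84.9
yaw now -21.32 tilt [-0.  0.]
shift in cur tool mm [ -5.8   8.5 129.6]  in final tool [ -4.4   8.5 129.7]
rotvec [ 0. -0. -0.]
```

Request:
apply_moves([
  [-0.005,0.009,0,0.001,-0.011,0.008,0.085],
  [0,0,0.015,0,0,0,0.085],
  [0,0,0.02,0,0,0,0.085],
  [0,0,0,0,0,0,0.085],
])

```text
clock: 2.5
tcp_pos: [558.4, -221.4, 362.8]
ee_rot: [0.002, 0.191, 0.982, -0.0]
wrist_force: [-0.5, 0.2, -0.6]
gripper_width: 85.1
```

```bash
python3 -c "
from h import *
delta([560.5,-222.3,267],-20.8)"
```

```text
t 2.5 tcp [ 558.4 -221.4  362.8] F [-0.5  0.2 -0.6] w 85.1
yaw now -22.02 tilt [ 0.0042 -0.0011]
shift in cur tool mm [-1.9 -0.1 95.8]  in final tool [-2.3 -0.1 95.8]
rotvec [ 0.0005  0.0043 -0.0213]
```

Request:
apply_moves([
  [-0.002,0,0.02,0,0.004,-0.02,0.085],
  [0,0,0.025,0,0,0,0.085],
  [0,0,0.02,0,0,0,0.085],
  [0,0,0.015,0,0,0,0.085],
  [0,0,0,0,0,0,0.085],
])

```text
clock: 2.92
tcp_pos: [559.9, -219.6, 287.5]
ee_rot: [0.005, 0.179, 0.984, -0.0]
wrist_force: [0.3, 0.4, 0.1]
gripper_width: 85.1
```

```bash
python3 -c "
from h import *
delta([560.5,-222.3,267],-20.8)"
```

```text
t 2.92 tcp [ 559.9 -219.6  287.5] F [0.3 0.4 0.1] w 85.1
yaw now -20.68 tilt [ 0.0103 -0.0028]
shift in cur tool mm [-1.3 -2.3 20.5]  in final tool [-1.5 -2.3 20.5]
rotvec [0.0011 0.0106 0.0022]
```

Request:
apply_moves([
  [-0.0015,-0.0025,0.01,0.001,0.011,0.002,0.085],
  [0,0,0.01,0,0,0,0.085],
  [0,0,0,0,0,0,0.085],
])

```text
clock: 3.17
tcp_pos: [561.3, -221.9, 270.0]
ee_rot: [0.002, 0.18, 0.984, -0.0]
wrist_force: [-0.3, 0.1, 0.2]
gripper_width: 85.2
```

```bash
python3 -c "
from h import *
delta([560.5,-222.3,267],-20.8)
grab('wrist','w3.png')"
```

```text
t 3.17 tcp [ 561.3 -221.9  270. ] F [-0.3  0.1  0.2] w 85.2
yaw now -20.71 tilt [ 0.004  -0.0011]
shift in cur tool mm [ 0.6 -0.6  3. ]  in final tool [ 0.6 -0.6  3. ]
rotvec [0.0004 0.0041 0.0016]
```

View pics/w3.png

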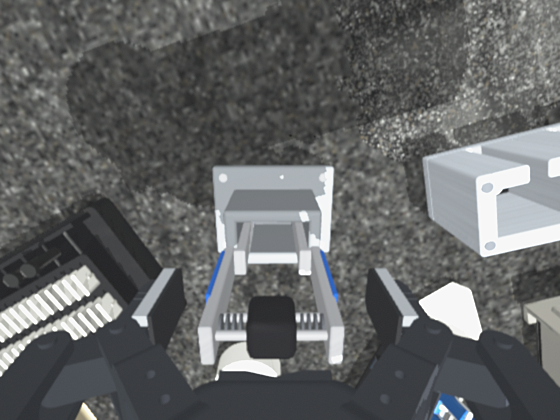

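Request:
apply_moves([
  [0.0005,-0.0005,0.002,0,0.004,0.001,0.06],
  [0,0,0,0,0,0,0.05],
  [0,0,0,0,0,0,0.046],
  [0,0,0,0,0,0,0.046],
  [0,0,0,0,0,0,0.046],
  [0,0,0,0,0,0,0.046],
  [0,0,0,0,0,0,0.046],
  [0,0,0,0,0,0,0.046],
])

```text
clock: 3.88
tcp_pos: [561.6, -222.6, 271.9]
ee_rot: [0.003, 0.18, 0.984, 0.0]
wrist_force: [-0.1, 0.2, -1.1]
gripper_width: 46.4
```

```bash
python3 -c "
from h import *
delta([560.5,-222.3,267],-20.8)
grab('wrist','w4.png')"
```

```text
t 3.88 tcp [ 561.6 -222.6  271.9] F [-0.1  0.2 -1.1] w 46.4
yaw now -20.76 tilt [ 0.0066 -0.0012]
shift in cur tool mm [ 1.1 -0.1  4.9]  in final tool [ 1.1 -0.1  4.9]
rotvec [0.0012 0.0066 0.0008]
```

View pics/w4.png

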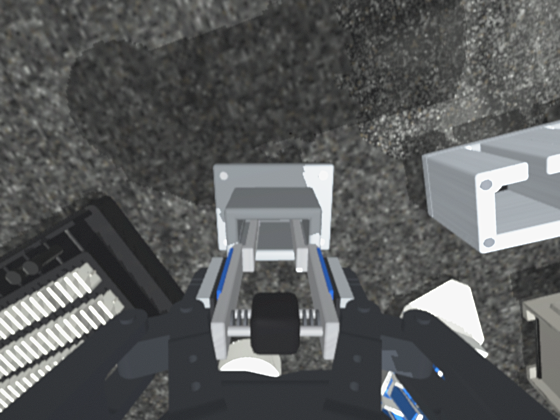

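Request:
apply_moves([
  [0,0,-0.01,0,0,0,0.046],
  [0,0,-0.015,0,0.003,0,0.046],
  [0,0,-0.015,0,0,0,0.046],
  [0,0,-0.015,0,0,0,0.046],
  [0,0,-0.015,0,0,0,0.046],
  [0,0,-0.02,0,0,0,0.046],
  [0,0,-0.02,0,0,0,0.046],
  [0,0,-0.02,0,0,0,0.046],
  [0,0,-0.01,0,0,0,0.046],
  [0,0,0,0,0,0,0.046],
])

```text
clock: 4.77
tcp_pos: [560.2, -222.7, 423.2]
ee_rot: [0.002, 0.18, 0.984, -0.0]
wrist_force: [0.2, -0.3, -2.1]
gripper_width: 45.9
```

```bash
python3 -c "
from h import *
delta([640,30,410],-5.8)
grab('wrist','w5.png');i=grab('scene','s5.png')
cv2.imwrite('pics/z5.png',cv2.resize(i[60:200,240:380,::-1],None,fx=4,fy=4,interpolation=cv2.INTER_CUBIC))"
```

```text
t 4.77 tcp [ 560.2 -222.7  423.2] F [ 0.2 -0.3 -2.1] w 45.9
yaw now -20.75 tilt [ 0.0029 -0.0011]
shift in cur tool mm [ 15.  264.6  13.2]  in final tool [-53.8 259.5  13.2]
rotvec [-0.0004  0.003  -0.2609]
```

View pics/w5.png

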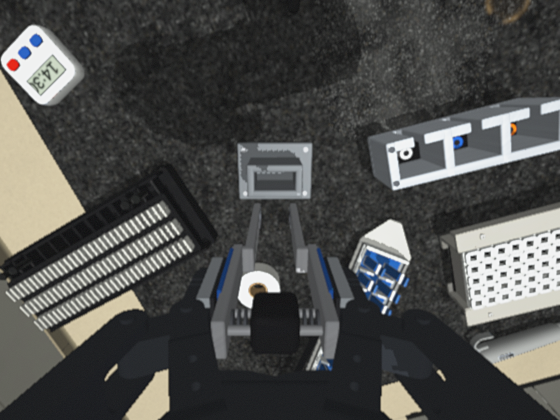

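View pics/z5.png

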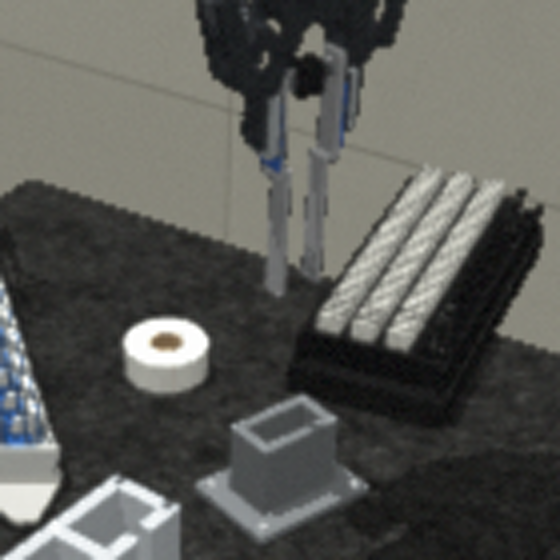

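Request:
apply_moves([
  [0,0.01,0,0,0.003,-0.087,0.046],
  [0,0.015,0,0,0,-0.087,0.046],
  [-0.005,0.025,0,0,0,-0.087,0.046],
  [-0.006,0.025,0,0,0,0,0.046],
  [-0.006,0.025,0,0,0,0,0.046],
  [-0.006,0.025,0,0,0,0,0.046],
  [-0.006,0.025,0,0,0,0,0.046],
  [-0.006,0.025,0,0,0,0,0.046],
  [-0.006,0.025,0,0,0,0,0.046],
  [-0.006,0.025,0,0,0,0,0.046],
  [-0.006,0.015,0,0,0,0,0.046],
  [0,0,0,0,0,0,0.046],
])

```text
clock: 5.87
tcp_pos: [642.1, 19.2, 400.9]
ee_rot: [-0.019, 0.047, 0.999, 0.0]
wrist_force: [0.5, 0.3, -0.9]
gripper_width: 46.3
```

```bash
python3 -c "
from h import *
delta([640,30,410],-5.8)
grab('wrist','w6.png')"
```

```text
t 5.87 tcp [642.1  19.2 400.9] F [ 0.5  0.3 -0.9] w 46.3
yaw now -5.44 tilt [-0.0382  0.0025]
shift in cur tool mm [ 3.4 10.6 -8.9]  in final tool [ 3.2 10.6 -9.1]
rotvec [-0.0012 -0.0382  0.0062]
```

View pics/w6.png

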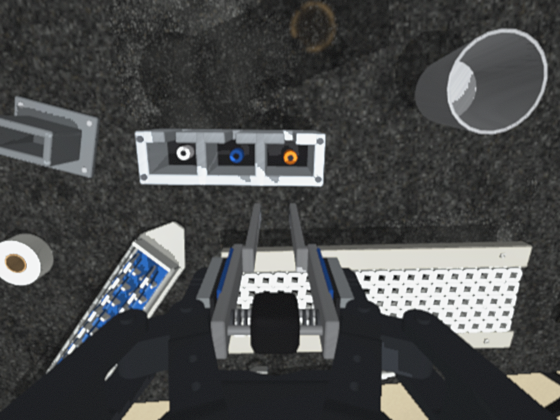

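```bash
python3 - <<'E'
from h import *
i,K,T=load('w6.png')
a=cv2.resize(i[120:200,125:335,::-1],None,fx=3.8,fy=3.8,interpolation=cv2.INTER_CUBIC)
cv2.imwrite('pics/z6.png',a)
h=cv2.cvtColor(i,cv2.COLOR_RGB2HSV); m=((h[:,:,0]>5)&(h[:,:,0]<22)&(h[:,:,1]>140)&(h[:,:,2]>90)).astype(np.uint8); m[:, :260]=0; m[:,320:]=0; m[200:]=0;m[:130]=0
c,_=cv2.findContours(m,0,2); c=max(c,key=cv2.contourArea); print(cv2.minEnclosingCircle(c),cv2.boundingRect(c),cv2.contourArea(c))
(u,v),r=cv2.minEnclosingCircle(c)
print(plane(K,T,u,v,30))
it,Kt,Tt=load('top0.png'); h=cv2.cvtColor(it,cv2.COLOR_RGB2HSV); m=((h[:,:,0]>5)&(h[:,:,0]<22)&(h[:,:,1]>140)&(h[:,:,2]>90)).astype(np.uint8); m[:, :265]=0; m[:,300:]=0; m[200:]=0;m[:175]=0
c,_=cv2.findContours(m,0,2); c=max(c,key=cv2.contourArea); (u,v),r=cv2.minEnclosingCircle(c);print(u,v,r,plane(Kt,Tt,u,v,30))
E
```

```text
((289.9604187011719, 156.7661895751953), 7.385600566864014) (283, 150, 15, 15) 149.0
[603.9889525   39.48855442  30.        ]
282.5 188.5 2.9155757427215576 [604.0002478   37.47915804  30.        ]
```

View pics/z6.png

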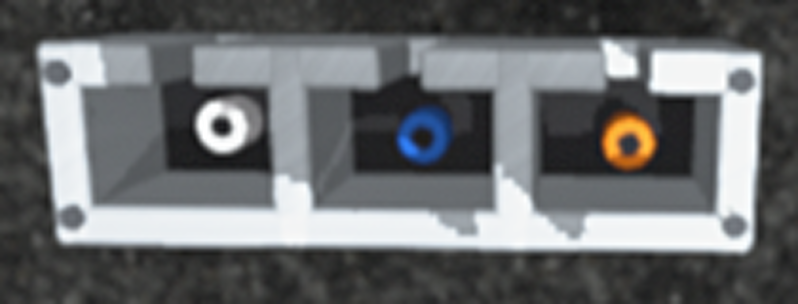

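```bash
python3 - <<'E'
from h import *
np.set_printoptions(precision=2,suppress=True)
i,K,T=load('w6.png')
z=lambda a,b,h:plane(K,T,125+a/3.8-.4,120+b/3.8-.4,h)
for P in ([(37,42),(763,52),(752,250),(58,241)],[(57,72),(741,80),(734,225),(71,217)]):
  Q=np.array([z(*p,70) for p in P]); d=Q[1]-Q[0];e=Q[2]-Q[3]; print(Q.mean(0),[np.degrees(np.arctan2(-v[0],v[1])) for v in(d,e)],np.linalg.norm(d),np.linalg.norm(e))
c=Q.mean(0); y=np.radians(-5.6); ey=np.array([-np.sin(y),np.cos(y),0]);ex=np.array([np.cos(y),np.sin(y),0])
s=z(628,143,30); print('sp',s,'pocket',c+56*ey,'offs',(s-c)@ex,(s-c)@ey-56)
# beaker ellipse rim
print('beaker', plane(K,T,497,81,85), [plane(K,T,*p,85) for p in [(447,84),(547,77),(500,30),(496,133)]])
E
```

```text
[595.42 -18.06  70.  ] [np.float64(-6.20688045516734), np.float64(-6.185802345527242)] 176.91924849568284 176.95561968310568
[595.67 -18.56  70.  ] [np.float64(-6.093753658701018), np.float64(-6.130347168186232)] 167.77761979437668 168.0941589497867
sp [604.47  39.34  30.  ] pocket [601.14  37.18  70.  ] offs 3.1081827163847704 2.483294382318846
beaker [550.24 216.54  85.  ] [array([548.63, 174.72,  85.  ]), array([551.05, 258.04,  85.  ]), array([511.39, 215.19,  85.  ]), array([593.49, 219.84,  85.  ])]
```

```bash
python3 - <<'E'
from h import *
i,K,T=load('w6.png')
a=cv2.resize(i[190:260,235:315,::-1],None,fx=8,fy=8,interpolation=cv2.INTER_CUBIC)
cv2.imwrite('pics/z6b.png',a)
E
```

```text
(no output)
```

View pics/z6b.png

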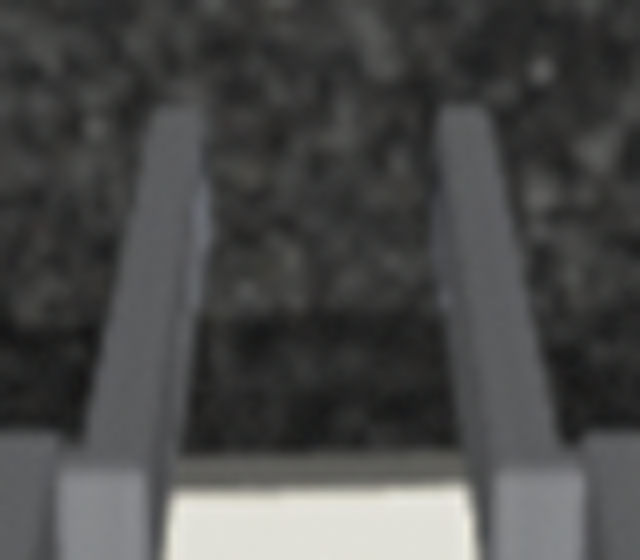

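```bash
python3 - <<'E'
from h import *
np.set_printoptions(precision=2,suppress=True)
i,K,T=load('w6.png')
s=telemetry.get_state(); R=R_of([-0.019,0.047,0.999,0]); t=np.array([642.1,19.2,400.9])
for u in (235+152/8-.4,235+490/8-.4,274.8):
  o,d=ray(K,T,u,190+104/8-.4)
  for D in (236,241,246): print(D,o+d*D, 'tool',R.inv().apply(o+d*D-t))
delta([604.2,39.4,400],-6.1)
E
```

```text
236 [620.6    5.87 145.13] tool [ 10.44 -14.83 256.38]
241 [621.87   5.42 140.3 ] tool [  8.95 -15.16 261.15]
246 [623.13   4.96 135.48] tool [  7.46 -15.48 265.93]
236 [623.57  37.03 145.1 ] tool [ 10.41  16.47 256.35]
241 [624.9   37.24 140.27] tool [  8.92  16.81 261.13]
246 [626.23  37.44 135.44] tool [  7.43  17.14 265.9 ]
236 [622.09  21.51 145.11] tool [ 10.42   0.88 256.36]
241 [623.39  21.38 140.29] tool [  8.93   0.88 261.14]
246 [624.69  21.26 135.46] tool [  7.45   0.89 265.91]
t 5.92 tcp [641.5  18.2 400.8] F [-0.8 -0.5 -1.3] w 46.1
yaw now -5.49 tilt [-0.04  0.  ]
shift in cur tool mm [39.1 17.6  2.3]  in final tool [39.3 17.2  0.8]
rotvec [-0.   -0.04  0.01]
```

Request:
apply_moves([
  [0.01,0.005,-0.004,-0.001,-0.02,0.004,0.046],
  [0.014,0.008,0,0,-0.02,0.005,0.046],
  [0.012,0.004,0,0,0,0,0.046],
  [0,0,0,0,0,0,0.046],
  [0,0,0,0,0,0,0.046],
])

```text
clock: 6.33
tcp_pos: [605.7, 34.8, 401.4]
ee_rot: [-0.003, 0.055, 0.998, -0.002]
wrist_force: [0.3, -0.1, -0.6]
gripper_width: 45.9
```

```bash
python3 -c "
from h import *
delta([605.1,38.5,400],-6.1)"
```

```text
t 6.33 tcp [605.7  34.8 401.4] F [ 0.3 -0.1 -0.6] w 45.9
yaw now -6.29 tilt [-0.0067 -0.0039]
shift in cur tool mm [1.  3.6 1.4]  in final tool [1.  3.6 1.4]
rotvec [-0.0046 -0.0063 -0.0034]
```

Request:
apply_moves([
  [0.001,0.0035,0.005,-0.005,-0.006,-0.003,0.046],
  [0,0,0.015,0,0,0,0.046],
  [0,0,0.015,0,0,0,0.046],
  [0,0,0.012,0,0,0,0.046],
  [0,0,0,0,0,0,0.046],
  [0,0,0,0,0,0,0.046],
])

```text
clock: 6.83
tcp_pos: [606.8, 34.4, 351.7]
ee_rot: [0.001, 0.056, 0.998, 0.001]
wrist_force: [0.4, -0.2, -0.3]
gripper_width: 46.2
```

```bash
python3 -c "
from h import *
delta([605.1,38.5,345],-6.1)
grab('wrist','w7.png');i=grab('scene','s7.png')
cv2.imwrite('pics/z7.png',cv2.resize(i[90:260,180:350,::-1],None,fx=3.4,fy=3.4,interpolation=cv2.INTER_CUBIC))"
```

```text
t 6.83 tcp [606.8  34.4 351.7] F [ 0.4 -0.2 -0.3] w 46.2
yaw now -6.44 tilt [0.0028 0.0012]
shift in cur tool mm [2.1 3.9 6.7]  in final tool [2.1 3.9 6.7]
rotvec [ 0.0015  0.0026 -0.0059]
```

View pics/w7.png

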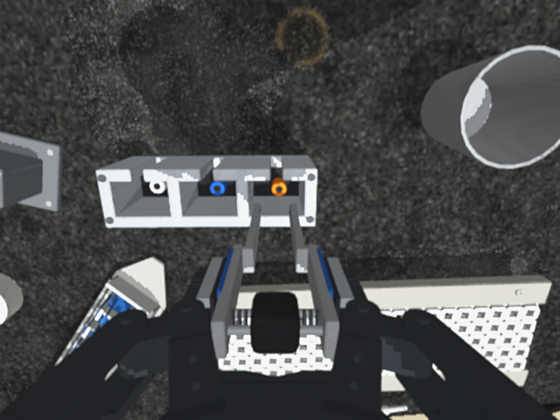

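View pics/z7.png

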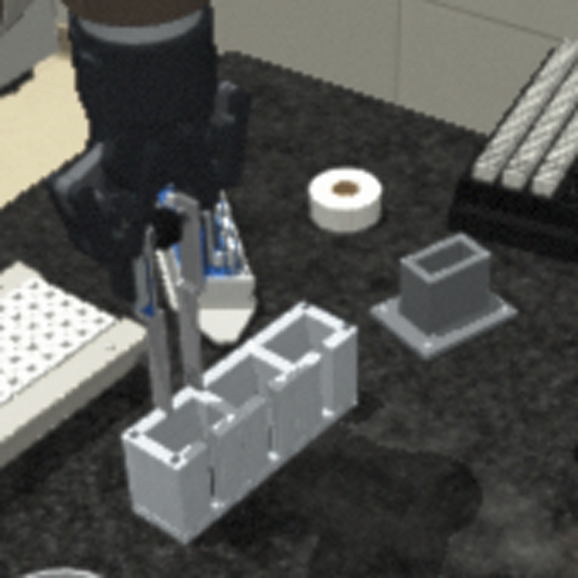

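Request:
apply_moves([
  [0.002,0.004,0.0,0.001,0.002,-0.005,0.046],
  [0.0,0.001,0,0,0,0,0.046],
  [0,0,0,0,0,0,0.046],
])

```text
clock: 7.18
tcp_pos: [605.9, 40.0, 354.1]
ee_rot: [0.002, 0.054, 0.999, 0.001]
wrist_force: [0.3, 0.0, -0.4]
gripper_width: 46.2
```

```bash
python3 - <<'E'
from h import *
np.set_printoptions(precision=2,suppress=True)
delta([605.1,38.5,345],-6.1)
i,K,T=load('w7.png')
h=cv2.cvtColor(i,cv2.COLOR_RGB2HSV); m=((h[:,:,0]>5)&(h[:,:,0]<22)&(h[:,:,1]>140)&(h[:,:,2]>90)).astype(np.uint8); m[:, :260]=0; m[:,300:]=0; m[210:]=0;m[:170]=0
c,_=cv2.findContours(m,0,2); c=max(c,key=cv2.contourArea);(u,v),r=cv2.minEnclosingCircle(c)
print(u,v,r,plane(K,T,u,v,30)); grab('wrist','w8.png')
E
```

```text
t 7.18 tcp [605.9  40.  354.1] F [ 0.3  0.  -0.4] w 46.2
yaw now -6.14 tilt [0. 0.]
shift in cur tool mm [ 0.6 -1.6  9.1]  in final tool [ 0.6 -1.6  9.1]
rotvec [ 0.  0. -0.]
278.5943298339844 186.34906005859375 9.368032455444336 [602.17  39.79  30.  ]
```

View pics/w8.png

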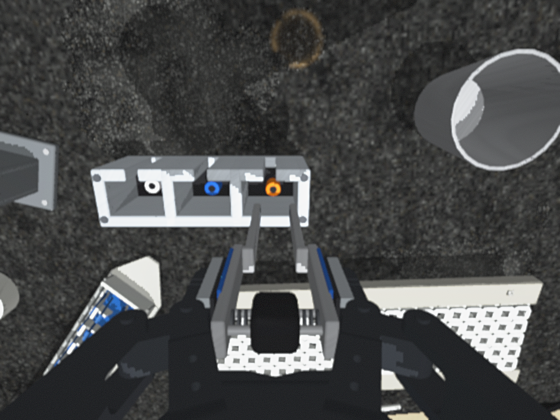

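Request:
apply_moves([
  [0.001,-0.001,0.008,0,0,0,0.046],
  [0,0,0.01,0,0,0,0.046],
  [0,0,0.01,0,0,0,0.046],
  [0,0,0.006,0,0,0,0.046],
  [0,0,0,0,0,0,0.046],
])

```text
clock: 7.65
tcp_pos: [604.5, 39.3, 317.4]
ee_rot: [0.003, 0.053, 0.999, 0.001]
wrist_force: [-0.1, -0.9, -0.9]
gripper_width: 45.7
```

```bash
python3 - <<'E'
from h import *
delta([605.,38.8,277],-6.1)
E
```

```text
t 7.65 tcp [604.5  39.3 317.4] F [-0.1 -0.9 -0.9] w 45.7
yaw now -6.12 tilt [0.0062 0.0024]
shift in cur tool mm [-0.3 -0.6 40.4]  in final tool [-0.6 -0.4 40.4]
rotvec [ 0.003   0.0059 -0.0003]
```

Request:
apply_moves([
  [0,-0.0005,0.006,0.003,0.006,0,0.046],
  [0,0,0.008,0,0,0,0.046],
  [0,0,0,0,0,0,0.046],
])

```text
clock: 7.9
tcp_pos: [604.4, 38.7, 300.9]
ee_rot: [-0.001, 0.053, 0.999, -0.0]
wrist_force: [-0.5, -0.0, -0.9]
gripper_width: 46.2
```

```bash
python3 - <<'E'
from h import *
delta([605.,38.8,277],-6.1)
i=grab('wrist','w9.png')
cv2.imwrite('pics/z9.png',cv2.resize(i[120:280,190:350,::-1],None,fx=3.7,fy=3.7,interpolation=cv2.INTER_CUBIC))
E
```

```text
t 7.9 tcp [604.4  38.7 300.9] F [-0.5 -0.  -0.9] w 46.2
yaw now -6.12 tilt [-0.0026 -0.0008]
shift in cur tool mm [-0.6  0.2 23.9]  in final tool [-0.6  0.2 23.9]
rotvec [-0.0011 -0.0025 -0.0003]
```

View pics/z9.png

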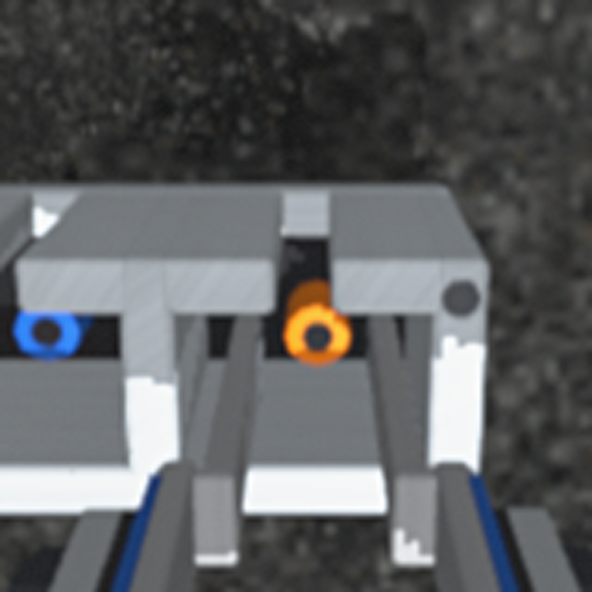

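Request:
apply_moves([
  [0,0,0.008,0,-0.002,0,0.046],
  [0,0,0.008,0,0,0,0.046],
  [0,0,0.006,0,0,0,0.046],
  [0,0,0,0,0,0,0.046],
])

```text
clock: 8.28
tcp_pos: [605.0, 38.8, 278.3]
ee_rot: [0.001, 0.053, 0.999, -0.0]
wrist_force: [-1.2, 0.3, -1.7]
gripper_width: 45.9
```

```bash
python3 - <<'E'
from h import *
delta([605.,38.8,277],-6.1)
i=grab('wrist','w10.png')
cv2.imwrite('pics/z10.png',cv2.resize(i[120:280,190:350,::-1],None,fx=3.7,fy=3.7,interpolation=cv2.INTER_CUBIC))
E
```

```text
t 8.28 tcp [605.   38.8 278.3] F [-1.2  0.3 -1.7] w 45.9
yaw now -6.1 tilt [ 0.0027 -0.0007]
shift in cur tool mm [0.  0.  1.3]  in final tool [0.  0.  1.3]
rotvec [-0.0004  0.0027  0.0001]
```

View pics/z10.png

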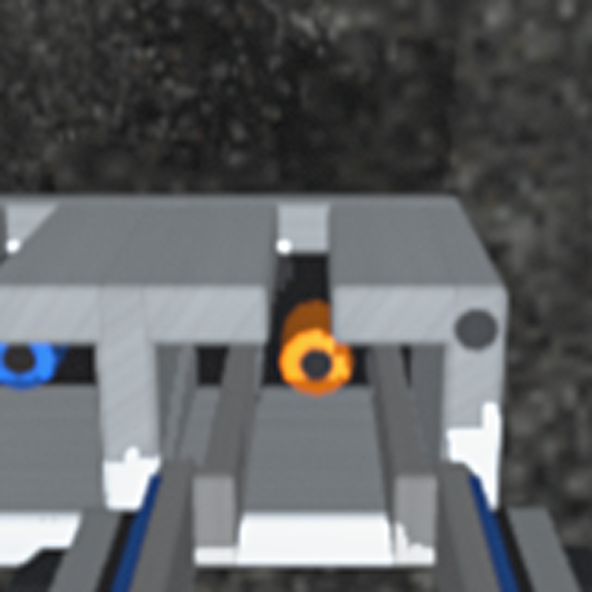

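Request:
apply_moves([
  [0,0,0.001,0,0,0,0.042],
  [0,0,0,0,0,0,0.039],
  [0,0,0,0,0,0,0.036],
  [0,0,0,0,0,0,0.03],
  [0,0,0,0,0,0,0.03],
  [0,0,0,0,0,0,0.03],
  [0,0,0,0,0,0,0.03],
])

```text
clock: 8.92
tcp_pos: [605.9, 39.0, 279.6]
ee_rot: [0.004, 0.053, 0.999, 0.0]
wrist_force: [-0.5, -0.3, -0.3]
gripper_width: 31.8
```

```bash
python3 - <<'E'
from h import *
delta([605.,38.8,277],-6.1)
i=grab('wrist','w11.png')
cv2.imwrite('pics/z11.png',cv2.resize(i[120:280,190:350,::-1],None,fx=3.7,fy=3.7,interpolation=cv2.INTER_CUBIC))
E
```

```text
t 8.92 tcp [605.9  39.  279.6] F [-0.5 -0.3 -0.3] w 31.8
yaw now -6.06 tilt [ 0.0072 -0.    ]
shift in cur tool mm [ 0.9 -0.2  2.6]  in final tool [ 0.8 -0.2  2.6]
rotvec [0.0007 0.0071 0.0008]
```

View pics/z11.png

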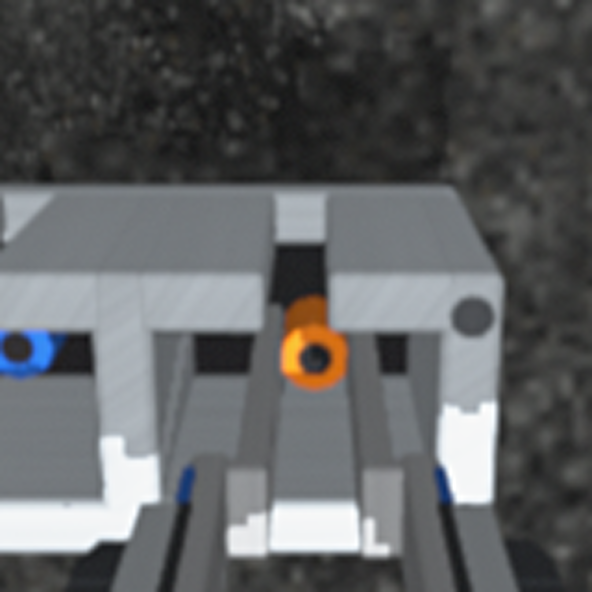

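Request:
apply_moves([
  [0,0,-0.004,0,0.003,0,0.03],
  [0,0,-0.006,0,0.003,0,0.03],
  [0,0,-0.008,0,0,0,0.03],
  [0,0,-0.008,0,0,0,0.03],
  [0,0,0,0,0,0,0.03],
])

```text
clock: 9.38
tcp_pos: [605.9, 38.9, 308.1]
ee_rot: [0.0, 0.053, 0.999, 0.0]
wrist_force: [0.2, 1.1, -0.6]
gripper_width: 32.1
```

```bash
python3 - <<'E'
from h import *
delta([605.,38.8,374],-6.1)
i=grab('wrist','w12.png')
cv2.imwrite('pics/z12.png',cv2.resize(i[120:280,190:350,::-1],None,fx=3.7,fy=3.7,interpolation=cv2.INTER_CUBIC))
E
```

```text
t 9.38 tcp [605.9  38.9 308.1] F [ 0.2  1.1 -0.6] w 32.1
yaw now -6.05 tilt [0.0002 0.0003]
shift in cur tool mm [  0.8  -0.2 -65.9]  in final tool [  0.9  -0.2 -65.9]
rotvec [0.0003 0.0001 0.0009]
```

View pics/z12.png

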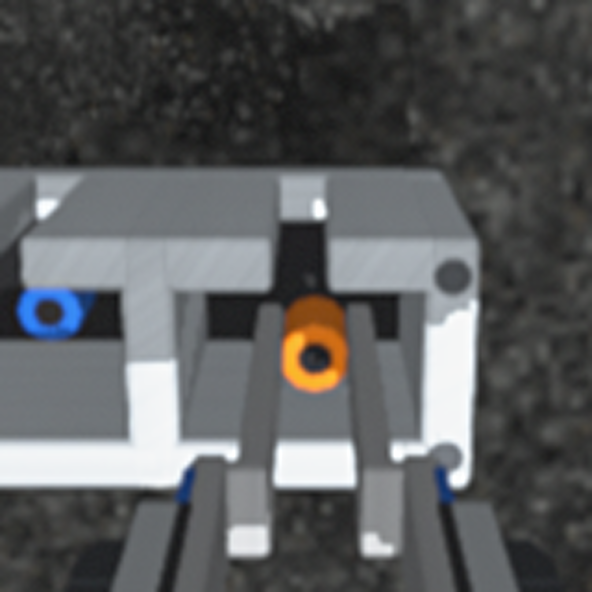

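Request:
apply_moves([
  [0,0,-0.01,0,0,0,0.03],
  [0,0,-0.014,0,0,0,0.03],
  [0,0,-0.014,0,0,0,0.03],
  [0,0,-0.014,0,0,0,0.03],
  [0,0,-0.014,0,0,0,0.03],
  [0,0,-0.01,0,0,0,0.03],
  [0,0,0,0,0,0,0.03],
  [0,0,0,0,0,0,0.03],
  [0,0,0,0,0,0,0.03],
])

```text
clock: 10.18
tcp_pos: [604.7, 38.5, 389.4]
ee_rot: [-0.001, 0.053, 0.999, 0.0]
wrist_force: [-0.4, -0.3, -1.3]
gripper_width: 32.4
```

```bash
python3 - <<'E'
from h import *
delta([550,214,395],-6.1)
i=grab('wrist','w13.png')
j=grab('scene','s13.png')
a=cv2.resize(i[120:280,190:350,::-1],None,fx=2.4,fy=2.4,interpolation=cv2.INTER_CUBIC)
b=cv2.resize(j[90:250,180:340,::-1],None,fx=2.4,fy=2.4,interpolation=cv2.INTER_CUBIC)
cv2.imwrite('pics/z13.png',np.hstack([a,b]))
# beaker rim: bright ring contour from w13
E
```

```text
t 10.18 tcp [604.7  38.5 389.4] F [-0.4 -0.3 -1.3] w 32.4
yaw now -6.09 tilt [-0.0023  0.0005]
shift in cur tool mm [ 73.  168.7  -5.3]  in final tool [ 73.  168.7  -5.6]
rotvec [ 0.0003 -0.0023  0.0001]
```

View pics/z13.png

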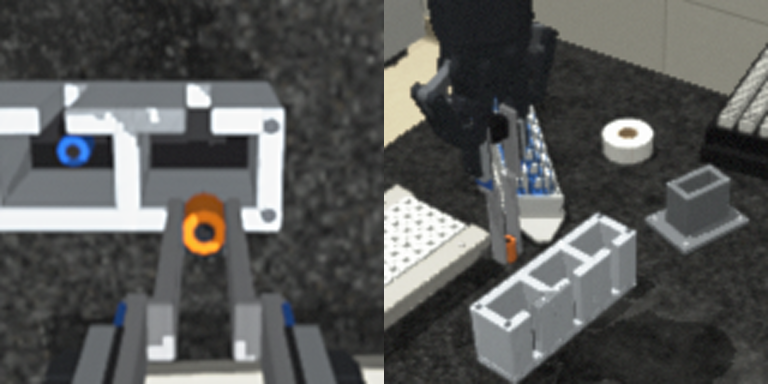

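View pics/w13.png

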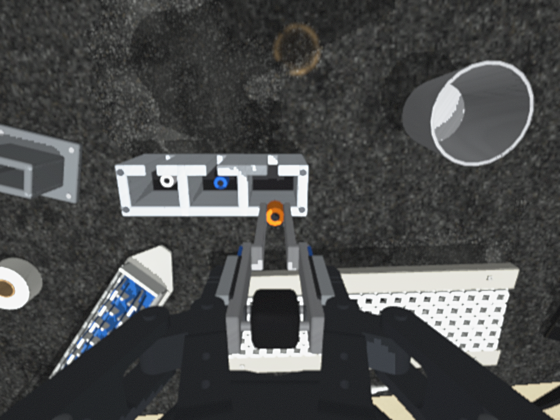

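```bash
python3 - <<'E'
from h import *
np.set_printoptions(precision=1,suppress=True)
i,K,T=load('w13.png')
P=np.array([plane(K,T,*p,85) for p in [(432,118),(534,108),(492,61.5),(471,165),(452,78),(518,148)]])
A=np.c_[2*P[:,:2],np.ones(len(P))]; x=np.linalg.lstsq(A,(P[:,:2]**2).sum(1),rcond=None)[0]
print(P,x[:2],np.sqrt(x[2]+x[0]**2+x[1]**2))
i,K,T=load('top0.png')
P=np.array([plane(K,T,*p,85) for p in [(190,207.5),(226.5,207.5),(208.5,189.5),(208.5,225.5)]]);print(P.mean(0))
E
```

```text
[[549.6 176.   85. ]
 [550.5 258.8  85. ]
 [511.4 220.9  85. ]
 [592.8 211.4  85. ]
 [520.3 190.4  85. ]
 [582.3 250.   85. ]] [552.7 217.9] 41.862665181143484
[550.5 212.4  85. ]
```

Request:
apply_moves([
  [0.005,0.012,-0.001,0,0,0,0.03],
  [0.008,0.02,-0.001,0,0,0,0.03],
  [0.009,0.022,-0.001,0,0,0,0.03],
  [0.009,0.022,-0.001,0,0,0,0.03],
  [0.009,0.022,-0.001,0,0,0,0.03],
  [0.009,0.022,-0.001,0,0,0,0.03],
  [0.009,0.022,-0.001,0,0,0,0.03],
  [0.006,0.015,0,0,0,0,0.03],
  [0,0,0,0,0,0,0.03],
])

```text
clock: 11.03
tcp_pos: [553.8, 210.6, 387.9]
ee_rot: [-0.009, 0.055, 0.998, -0.003]
wrist_force: [0.4, -1.0, -1.3]
gripper_width: 32.2
```

```bash
python3 - <<'E'
from h import *
delta([553,216,395],-6.1)
i=grab('wrist','w14.png')
E
```

```text
t 11.03 tcp [553.8 210.6 387.9] F [ 0.4 -1.  -1.3] w 32.2
yaw now -6.32 tilt [-0.018  -0.0052]
shift in cur tool mm [ 1.5  5.2 -7.2]  in final tool [ 1.4  5.3 -7.1]
rotvec [-0.0071 -0.0173 -0.0039]
```

View pics/w14.png

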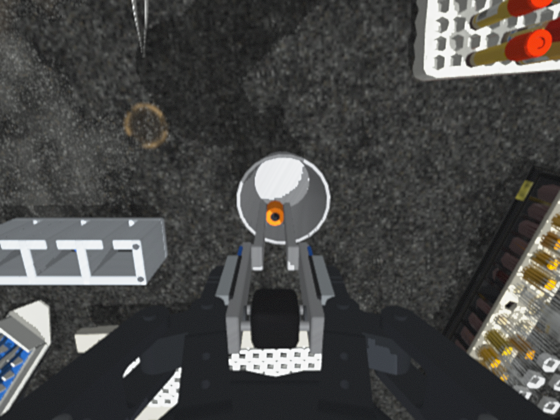

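```bash
python3 - <<'E'
from h import *
i,K,T=load('w14.png')
P=np.array([plane(K,T,*p,85) for p in [(237,199),(330,197),(283,153),(285,243)]]);print(P.round(1),P.mean(0))
E
```

```text
[[545.6 176.2  85. ]
 [552.7 258.6  85. ]
 [509.5 221.2  85. ]
 [592.5 214.5  85. ]] [550.07326471 217.63296715  85.        ]
```

Request:
apply_moves([
  [0.001,0.006,0,-0.007,-0.017,-0.004,0.03],
  [0,0.001,0,0,0,0,0.03],
  [0,0,0,0,0,0,0.03],
])

```text
clock: 11.33
tcp_pos: [553.6, 216.9, 386.4]
ee_rot: [-0.001, 0.053, 0.999, -0.001]
wrist_force: [0.8, 0.3, -1.1]
gripper_width: 32.4
```

```bash
python3 - <<'E'
from h import *
delta([553,216,300],-6.1)
E
```

```text
t 11.33 tcp [553.6 216.9 386.4] F [ 0.8  0.3 -1.1] w 32.4
yaw now -6.11 tilt [-0.0013 -0.0019]
shift in cur tool mm [ 0.4 -0.8 86.4]  in final tool [ 0.5 -1.  86.4]
rotvec [-0.002  -0.0011 -0.0002]
```

Request:
apply_moves([
  [0.001,0,0.01,0,0,0,0.03],
  [0,0,0.014,0,0,0,0.03],
  [0,0,0.014,0,0,0,0.03],
  [0,0,0.014,0,0,0,0.03],
  [0,0,0.014,0,0,0,0.03],
  [0,0,0.01,0,0,0,0.03],
  [0,0,0,0,0,0,0.03],
])

```text
clock: 11.92
tcp_pos: [553.0, 211.7, 304.3]
ee_rot: [-0.001, 0.057, 0.998, -0.001]
wrist_force: [-1.0, 0.4, -0.9]
gripper_width: 32.1
```

```bash
python3 - <<'E'
from h import *
delta([552,217,278],-6.1)
i=grab('wrist','w15.png')
E
```

```text
t 11.92 tcp [553.  211.7 304.3] F [-1.   0.4 -0.9] w 32.1
yaw now -6.58 tilt [-0.0019 -0.0018]
shift in cur tool mm [ 1.5  5.2 26.3]  in final tool [ 1.5  5.1 26.3]
rotvec [-0.002  -0.0017 -0.0084]
```

View pics/w15.png

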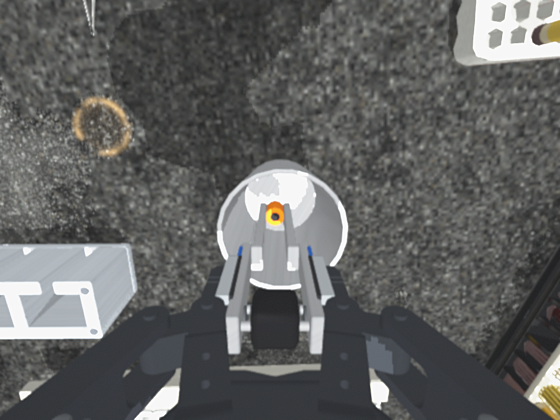

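Request:
apply_moves([
  [0.001,0.004,0.005,-0.002,-0.002,-0.008,0.03],
  [0,0.001,0.008,0,0,0,0.03],
  [0,0.001,0.008,0,0,0,0.03],
  [0,0,0,0,0,0,0.03],
])

```text
clock: 12.3
tcp_pos: [553.9, 218.4, 284.7]
ee_rot: [0.003, 0.053, 0.999, 0.002]
wrist_force: [0.1, -0.1, -1.0]
gripper_width: 32.4
```

```bash
python3 - <<'E'
from h import *
delta([552,217,275],-6.1)
E
```

```text
t 12.3 tcp [553.9 218.4 284.7] F [ 0.1 -0.1 -1. ] w 32.4
yaw now -6.09 tilt [0.0061 0.0031]
shift in cur tool mm [ 1.8 -1.7  9.7]  in final tool [ 1.7 -1.6  9.7]
rotvec [0.0037 0.0058 0.0001]
```

Request:
apply_moves([
  [0.001,-0.001,0.003,0.003,0.005,0,0.03],
  [0,0,0.003,0,0,0,0.03],
  [0,0,0.003,0,0,0,0.03],
  [0,0,0,0,0,0,0.03],
])

```text
clock: 12.63
tcp_pos: [552.8, 218.0, 275.2]
ee_rot: [0.001, 0.053, 0.999, 0.0]
wrist_force: [-0.1, 0.4, -0.6]
gripper_width: 32.6
```

```bash
python3 - <<'E'
from h import *
delta([552,217,275],-6.1)
i=grab('wrist','w16.png')
E
```

```text
t 12.63 tcp [552.8 218.  275.2] F [-0.1  0.4 -0.6] w 32.6
yaw now -6.05 tilt [0.0014 0.0008]
shift in cur tool mm [ 0.7 -1.   0.2]  in final tool [ 0.7 -1.   0.2]
rotvec [0.001  0.0013 0.0009]
```

View pics/w16.png

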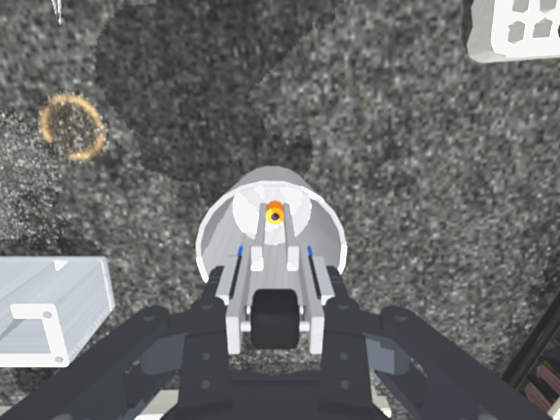

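Request:
apply_moves([
  [0,0,0.002,0,0,0,0.03],
  [0,0,0,0,0,0,0.04],
  [0,0,0,0,0,0,0.048],
  [0,0,0,0,0,0,0.052],
  [0,0,0,0,0,0,0.055],
  [0,0,0,0,0,0,0.06],
  [0,0,0,0,0,0,0.085],
  [0,0,0,0,0,0,0.085],
  [0,0,0,0,0,0,0.085],
  [0,0,0,0,0,0,0.085],
  [0,0,0,0,0,0,0.085],
])

```text
clock: 13.6
tcp_pos: [553.8, 218.4, 275.8]
ee_rot: [0.003, 0.052, 0.999, 0.002]
wrist_force: [0.5, 0.4, 0.6]
gripper_width: 84.9
```

```bash
python3 - <<'E'
from h import *
delta([552,217,275],-6.1)
i=grab('wrist','w17.png')
E
```

```text
t 13.6 tcp [553.8 218.4 275.8] F [0.5 0.4 0.6] w 84.9
yaw now -6.0 tilt [0.0067 0.0034]
shift in cur tool mm [ 1.6 -1.6  0.8]  in final tool [ 1.6 -1.6  0.8]
rotvec [0.0041 0.0063 0.0018]
```

View pics/w17.png

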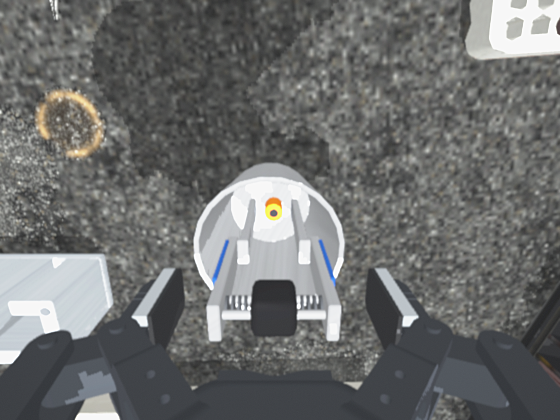

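Request:
apply_moves([
  [0,0,-0.008,0,0.003,0,0.085],
  [0,0,-0.012,0,0,0,0.085],
  [0,0,-0.014,0,0,0,0.085],
  [0,0,-0.014,0,0,0,0.085],
  [0,0,-0.014,0,0,0,0.085],
  [0,0,-0.014,0,0,0,0.085],
  [0,0,-0.02,0,0,0,0.085],
  [0,0,-0.02,0,0,0,0.085],
  [0,0,-0.02,0,0,0,0.085],
  [0,0,0,0,0,0,0.085],
  [0,0,0,0,0,0,0.085],
])

```text
clock: 14.57
tcp_pos: [552.9, 217.2, 423.2]
ee_rot: [0.001, 0.052, 0.999, 0.002]
wrist_force: [-0.5, 0.1, -0.7]
gripper_width: 84.9
```

```bash
python3 - <<'E'
from h import *
delta([552,217,275],-6.1)
i=grab('wrist','w18.png');j=grab('scene','s18.png')
b=cv2.resize(j[170:350,120:280,::-1],None,fx=2.33,fy=2.333,interpolation=cv2.INTER_CUBIC)
cv2.imwrite('pics/z18.png',np.hstack([i[:,100:500,::-1],b]))
E
```

```text
t 14.57 tcp [552.9 217.2 423.2] F [-0.5  0.1 -0.7] w 84.9
yaw now -5.98 tilt [0.003  0.0036]
shift in cur tool mm [  1.2  -0.9 148.2]  in final tool [  0.8  -0.3 148.2]
rotvec [0.0039 0.0026 0.002 ]
```

View pics/z18.png

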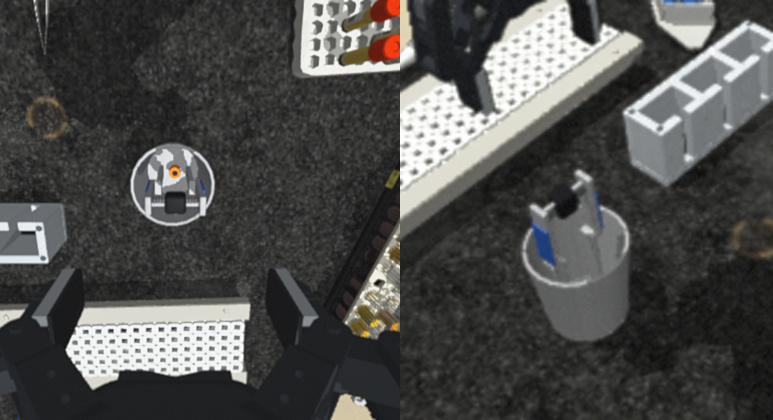

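Request:
apply_moves([
  [0,0,0,0,0,0,0.085],
  [0,0,0,0,0,0,0.085],
  [0,0,0,0,0,0,0.085],
  [0,0,0,0,0,0,0.085],
  [0,0,0,0,0,0,0.085],
  [0,0,0,0,0,0,0.085],
])

```text
clock: 15.17
tcp_pos: [552.5, 217.1, 418.1]
ee_rot: [-0.002, 0.052, 0.999, -0.001]
wrist_force: [0.5, 0.3, 0.3]
gripper_width: 85.0
```

```bash
python3 - <<'E'
from h import *
i=load('s18.png')[0];j=grab('scene','s19.png')
d=cv2.absdiff(i,j)[230:320,160:230]; print(d.max(),d.mean())
cv2.imwrite('pics/z19.png',cv2.resize(j[230:320,150:240,::-1],None,fx=5,fy=5,interpolation=cv2.INTER_CUBIC))
print(order.finish_job())
E
```

```text
61 2.1215873015873017
the job is handed in; nothing more can be done
None
```

View pics/z19.png

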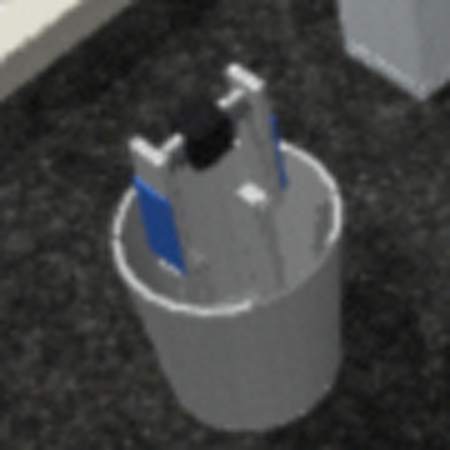

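The job is handed in at about 15 s. The tongs and the orange spacer are both in the beaker and let go of; no verdict is reported. I took the tongs from the stand at 46 mm, squeezed them shut on the spacer at the bottom of its pocket, and lifted it to about 119 mm by my estimate. I then lowered it, still gripped, to a few millimetres above the beaker floor, opened the fingers and backed straight up.

**Final checks:** after I backed off, the wrist and scene pictures show the tongs upright, tips down, in the beaker. The wrist picture shows the spacer between the blades. The gripper is fully open and clear above, with wrist force near zero.

**What disagreed or stayed uncertain:**
- **Grip width:** the gripper read about 32 mm while holding the spacer, not the expected 38 mm. The pictures showed the spacer held firmly throughout the lift and the carry.
- **At rest:** two scene pictures taken 0.55 s apart differed by 2.1 grey levels on average and 61 at most. I take this as camera noise and moving shadow. I did not follow it up, and the same script handed the job in before I had viewed the last picture.
- **Beaker position:** the overhead and wrist cameras put the beaker's middle about 5 mm apart in y; I went by the wrist camera.

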